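Fit the fan nozzle and swing the air arm down

TASK

Press the flat fan nozzle, mouth down, onto the tapered spigot of the upright air arm until it sits fully home against the collar and grips by friction alone. Then, without losing the nozzle, swing the arm (it has a hand lever) right down to its stop, toward the forming fixture side, and let go. Leave the round jet nozzle and the spouted oil can where they stand.

Things in the scene. Friction and masses are not known exactly. Their poses are not given: they have to be found in the camera images.
- fan_nozzle: Flat fan nozzle, plain dull grey metal, 94 mm tall, 0.21 kg, upright on its mouth. Lower 60 mm: round barrel 48 mm across; above: flat blade 64 mm wide along its x, 16 mm thick along its y, so grip the barrel with fingers closing along its y, past the blade's flat faces. Origin: centre of the mouth (underside), z up. The mouth opens into a sprung tapered bore, 34 mm across, 46 mm deep.
- jet_nozzle: Round jet nozzle of the same grey metal, same barrel, but narrowing to a round tip 17 mm across; 94 mm tall, upright, origin at the centre of its mouth. Not wanted today: leave it.
- air_stand: Grey steel stand of the air arm, fixed; base plate 110 mm along its y and from 142 mm before (-x, toward the robot) to 73 mm behind its origin, which is on the bench below the hinge. Two cheeks and an outboard bearing carry the hinge shaft, along the stand's x axis, 130 mm above the bench; a feed pipe stands behind.
- swivel_hinge (a point): Point on the hinge axis, 130 mm above the stand's origin, straight below the upright spigot. Same axes as the stand.
- spigot_collar (a point): Centre of the arm's collar face (54 mm across), 45 mm from the hinge axis; z points along the steel taper spigot, 41 mm long, 36 mm across at the collar, 28 at the tip. Laid on loosely, the nozzle's mouth stays 7 to 10 mm off the collar; a push along z that grows to 8 to 20 N brings it home against the collar, where friction holds it (pulling off takes several N).
- lever_ball (a point): Centre of the black ball (24 mm across) on the end of the hand lever: a straight steel rod 14 mm across, parallel to the spigot and 132 mm nearer the robot (stand's -x); the ball is 78 mm from the hinge axis. The rod may be pushed anywhere between ball and shaft.
- air_arm (a joint): Angle of the air arm with its lever, rad: 0 is upright, as found (a stop); it grows as spigot and lever swing over to the stand's -y side (right); 2.0 is the lower stop, the spigot then pointing 25 degrees below level. Stiff hinge, about 0.4 N m; it stays where it is left.
- oiler: Green oil can with a long thin spout, 65 mm across and 136 mm tall, standing loose; origin at the centre of its underside. Leave it.
Things that resemble listed ones, but are neither listed nor needed, are in the scene too. What is shaped like the fan_nozzle but yellow is not meant.

How it is judged:
By the outcome, as a careful person would: the job done as asked, in the order asked, and still so for the second after the job is handed in, with the robot touching nothing.
It also fails if it takes over 67 s, if anything falls off the work surface, if the arm or the gripper's body presses on something with over 40 N, if the wrist force passes 120 N, or if a joint passes its speed limit or range.

ROBOT

A 6-joint arm with a two-finger parallel gripper is mounted at the origin on a cart in front of the work surface, level with it; the furniture and walls round the work are solid. World frame = base frame: x ahead of the robot, y to its left, z up, the work surface at z = 0. Lengths are in mm, angles in rad, forces in N, time in s.
With the tool pointing down it reaches from about 275 to 1000 mm from the base axis. Payload 8.4 kg.
Tool frame: the origin (TCP) lies at the very end of the fingers, on their centre line; the grasp point (between the pads) lies behind it (r.grip_point_offset is the x of the grasp point in the tool frame, in mm); x points along the fingers, z is the direction in which the jaws open and shut, and the axes are right-handed (so a half turn about x gives the same grasp; the last joint's range is limited). The gripper opens to 85 mm and grips with 20 to 120 N. Pads are 22 mm wide; open, the fingers measure 114 mm over their backs; the gripper's body (76 mm by 85 mm) begins 54 mm behind the grasp point. The pads swing forward as they close: fully open they stand 13 mm farther back than shut.
Start: joints at [1.168, 0.353, 1.633, -0, 1.155, -0.002], TCP at [243.846, 575.471, 231.281] pointing down, gripper open.
Joint ranges: [-2.63, 2.63], [-0.92, 2.1], [0.06, 2.66], [-1.3, 4.44], [0, 2.69], [-3.02, 3.02]. Speed limits (rad/s): [2.22, 2.22, 2.79, 3.14, 3.14, 3.14].

INTERFACE

Orientations are given as [roll, pitch, yaw] about the fixed x, y, z axes, in that order (R = Rz(yaw) Ry(pitch) Rx(roll)).
In Python, from rig import r, vision, order gives the robot as it stands. The module is installed in compiled form; this text tells all that it offers.
- The arm moves only by the tool step_arm, never from a script. Its argument "rows" is a list of rows, each a list of 7 numbers: the shift along the world's x, y, z in mm, then the turn, a rotation vector about the world's x, y, z in rad, then the finger opening in mm, from 0 to 85.4. A call has exactly 8 rows; each row is the pose to reach, as a shift and turn from the pose measured when the call began; what a row does not reach only later rows make up. A row lasts 1/8 s, in which the tool goes at most 62.5 mm and 10.7 degrees, less where a joint would pass 70% of its speed; a pose out of reach is approached as far as the arm can. A call with a gripper value outside its range is refused whole. The fingers move at their own pace and stop on an object; "force" is the grip in N (left out, the last holds). Time passes only in rows, so rows that repeat a pose let the fingers close, or fill a call up. It gives the time, the measured TCP pose, the force and the opening at its end, in the units of the state.
- r.sense(): the state, without advancing time (a new reading comes with each control period).
- vision.grab_frame(name): name is "scene" or "top" or "wrist"; returns (picture, depth): 480x640x3 uint8, red, green, blue; 480x640 float32, mm along the optical axis (not along the pixel's ray), 0 where there is no reading.
- vision.camera_info(name): a dict with "K" (3x3 intrinsics, pixels), "distortion" ([k1, k2, p1, p2, k3] as OpenCV has them; the pictures are not rectified), "origin" and "attitude" of the camera in the world; the wrist camera has in their place "tool_from_camera" (4x4, takes a point from camera to tool coordinates, whose origin is the TCP and whose axes are the tool frame's). Camera axes: x right, y down, z forward; pixel columns grow to the right and rows downward; lengths in mm; the calibration is good to about 2 mm. A picture is of the moment at which its call begins: read the wrist's pose just before it. camera_info takes no time and is no camera call.
- order.sign_off(): hands the job in, once; it reports no verdict.
The state is a dict: "clock": time; "qpos": joint angles; "qvel": joint speeds; "joint_efforts": joint torques, N m; "eef_pos": TCP position; "tcp_rot": TCP orientation; "contact_force": force on the tool from outside, world axes, zero at the start; "wrist_torque": the same for the moment, N m; "opening": opening from 0.0 (shut) to 1.0 (fully open).
Only numpy, scipy, OpenCV 4.12 (cv2) and the standard library are available. Lean on these libraries where they do the work, as an engineer would, in place of code of your own. Each camera call takes 0.05 s, during which the arm holds its last target.

## Working session

There is one attempt and no reset: what is moved stays moved. The work goes in short steps, Python scripts to look and compute and a tool call to move; the robot and the scene stay as the last step left them, time stands still between calls to the robot, and variables do not carry over. Pictures are saved under pics/ and viewed, and the job is handed in when it is done.

Besides the shell and the picture viewer there is one more tool, called after "Request:" by a JSON object that holds its "method" and its "body", one argument or row to a line. step_arm: Moves the arm, as the interface text tells. Its arguments: {"type":"object","properties":{"rows":{"type":"array"},"force":{"type":"number"}},"required":["rows"]}

```bash
mkdir -p pics; python3 - <<'E'
from rig import r, vision, order
import cv2,numpy as np
s=r.sense(); print(s); print(r.grip_point_offset)
for n in ["scene","top"]:
    p,d=vision.grab_frame(n); cv2.imwrite(f"pics/{n}0.png",p[:,:,::-1]); np.savez(f"{n}0.npz",p=p,d=d)
    print(n,vision.camera_info(n))
print(vision.camera_info("wrist"))
E
```

```text
{'clock': 0.0, 'qpos': array([ 1.16763981e+00,  3.53668819e-01,  1.63412879e+00, -1.57481589e-06,
        1.15520623e+00, -2.37911214e-03]), 'qvel': array([-0.00093948, -0.00152957,  0.00017249,  0.00184313, -0.00130847,
        0.0003563 ]), 'joint_efforts': array([ 1.74300672e-03, -6.05242324e+01, -3.42066443e+01,  1.61305375e-04,
        9.46006563e-03,  2.88061116e-06]), 'eef_pos': array([243.63542231, 575.04038615, 230.55106102]), 'tcp_rot': array([ 3.14023386,  1.56938514, -1.97293188]), 'contact_force': array([ 0.2244276 ,  0.42035516, -0.77000871]), 'wrist_torque': array([ 0.02645343, -0.02640663,  0.00483452]), 'opening': 1.0022697891526533}
-18.700000000000003
scene {'K': array([[497.8646481 ,   0.        , 318.15573725],
       [  0.        , 497.8646481 , 231.25016621],
       [  0.        ,   0.        ,   1.        ]]), 'distortion': array([-0.07041034,  0.        ,  0.        ,  0.        ,  0.        ]), 'origin': array([-155.9453998 , -743.38010767,  684.34466792]), 'attitude': array([-2.03645927, -0.02645665, -0.76282222])}
top {'K': array([[513.03079795,   0.      
[... 240 characters left out ...]
16.73216228, 1460.20648698]), 'attitude': array([-2.9182775 ,  0.00330643, -1.6009576 ])}
{'K': array([[391.76912251,   0.        , 320.30895398],
       [  0.        , 391.76912251, 238.58670999],
       [  0.        ,   0.        ,   1.        ]]), 'distortion': array([-0.07308743,  0.        ,  0.        ,  0.        ,  0.        ]), 'tool_from_camera': array([[-6.48118318e-05, -2.90578403e-01,  9.56851184e-01,
        -1.42710923e+02],
       [ 6.72494873e-05, -9.56851185e-01, -2.90578399e-01,
         7.30069419e+01],
       [ 9.99999996e-01,  4.55148332e-05,  8.15565266e-05,
         1.18564307e+00],
       [ 0.00000000e+00,  0.00000000e+00,  0.00000000e+00,
         1.00000000e+00]])}
```

View pics/scene0.png

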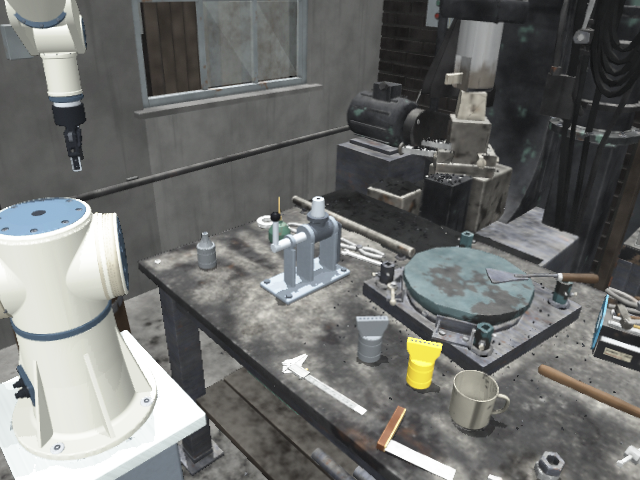

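View pics/top0.png

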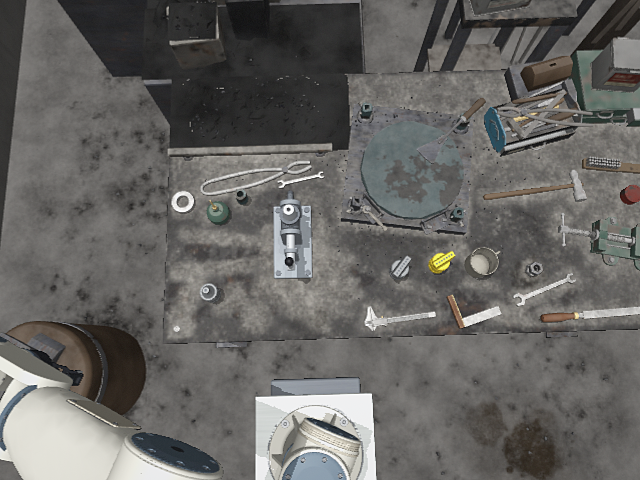

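The scene view shows the grey fan nozzle at (371,338), a yellow lookalike at (421,362), the jet nozzle at (206,250), and the stand with the spigot tip at (318,202) and lever ball at (275,216). In the top view they are at (401,267), (441,262), (208,291), spigot (290,210) and ball (289,261). The nozzle I want is the grey, flat-bladed one. I'll enlarge it to confirm.

```bash
cat > h.py <<'E'
import numpy as np,cv2
from scipy.spatial.transform import Rotation as Ro
from rig import r,vision,order
def cam(n,s=None):
    ci=vision.camera_info(n)
    if n!="wrist":
        T=np.eye(4);T[:3,:3]=Ro.from_euler('xyz',ci["attitude"]).as_matrix();T[:3,3]=ci["origin"]
    else:
        W=np.eye(4);W[:3,:3]=Ro.from_euler('xyz',s["tcp_rot"]).as_matrix();W[:3,3]=s["eef_pos"];T=W@ci["tool_from_camera"]
    return ci["K"],ci["distortion"],T
def ray(n,uv,s=None):
    K,D,T=cam(n,s)
    q=cv2.undistortPoints(np.array(uv,float).reshape(-1,1,2),K,D).reshape(-1,2)
    d=np.c_[q,np.ones(len(q))]@T[:3,:3].T
    return T[:3,3],d
def onz(n,uv,z,s=None):
    o,d=ray(n,uv,s); return o+d*((z-o[2])/d[:,2])[:,None]
def cloud(n,d,s=None):
    v,u=np.nonzero(d>0); o,dd=ray(n,np.c_[u,v],s)
    return o+dd*d[v,u][:,None],u,v
def proj(n,P,s=None):
    K,D,T=cam(n,s); Ti=np.linalg.inv(T)
    return cv2.projectPoints(np.array(P,float).reshape(-1,3),cv2.Rodrigues(Ti[:3,:3])[0],Ti[:3,3],K,D)[0].reshape(-1,2)
E
python3 - <<'E'
from h import *
a=np.load("top0.npz");p=a["p"];d=a["d"]
c=lambda x0,x1,y0,y1,k:cv2.resize(p[y0:y1,x0:x1,::-1],None,fx=k,fy=k,interpolation=cv2.INTER_CUBIC)
cv2.imwrite("pics/c1.png",np.hstack([c(370,470,235,295,6)]))
cv2.imwrite("pics/c2.png",c(255,330,185,285,6))
P,u,v=cloud("top",d)
for nm,(x0,x1,y0,y1) in dict(fan=(385,415,250,285),stand=(265,320,195,285),jet=(195,222,280,305),oil=(200,235,195,228)).items():
    m=(u>=x0)&(u<x1)&(v>=y0)&(v<y1); Q=P[m]
    print(nm,[ (lo,len(q),q.mean(0).round(1).tolist(),q.min(0).round(),q.max(0).round()) for lo in range(20,230,20) for q in [Q[(Q[:,2]>lo)&(Q[:,2]<=lo+20)]] if len(q)>5])
    print("table",np.median(Q[abs(Q[:,2])<10][:,2]))
E
```

```text
fan [(20, 27, [469.0, -237.6, 29.9], array([ 459., -263.,   20.]), array([ 493., -228.,   40.])), (40, 69, [480.9, -247.6, 55.5], array([ 459., -274.,   41.]), array([ 506., -227.,   60.])), (60, 67, [482.0, -250.3, 67.6], array([ 458., -275.,   60.]), array([ 507., -228.,   80.])), (80, 156, [482.1, -250.8, 92.8], array([ 453., -277.,   80.]), array([ 509., -226.,   99.])), (100, 8, [475.5, -247.2, 100.7], array([ 457., -267.,  100.]), array([ 499., -235.,  102.]))]
table 0.29005118609529745
stand [(20, 73, [571.4, 40.1, 24.6], array([480.,  -7.,  20.]), array([678., 100.,  39.])), (40, 31, [569.8, 39.4, 50.2], array([519.,  19.,  40.]), array([650.,  74.,  60.])), (60, 32, [572.1, 39.2, 71.0], array([519.,  19.,  60.]), array([686.,  73.,  79.])), (80, 29, [580.3, 41.7, 89.2], array([519.,  20.,  82.]), array([686.,  75.,  99.])), (100, 39, [563.7, 42.4, 108.3], array([519.,  19., 100.]), array([687.,  74., 119.])), (120, 210, [563.8, 45.6, 135.3], array([475.,  19., 122.]), array([680.,  75., 140.])), (140, 422, [583.6, 46.1, 148.5], array([474.,  21., 140.]), array([677.,  73., 1
[... 434 characters left out ...]
5.,  20.]), array([450., 281.,  39.])), (40, 67, [427.8, 271.8, 54.6], array([409., 254.,  41.]), array([458., 301.,  60.])), (60, 151, [432.2, 275.6, 66.4], array([410., 256.,  60.]), array([456., 301.,  80.])), (80, 42, [432.2, 276.8, 92.0], array([424., 269.,  80.]), array([443., 285., 100.]))]
table 0.16424685739229972
oil [(20, 135, [658.6, 256.0, 32.8], array([638., 230.,  20.]), array([702., 292.,  40.])), (40, 208, [665.7, 259.1, 50.3], array([643., 235.,  40.]), array([695., 287.,  60.])), (60, 37, [666.5, 260.4, 68.1], array([656., 246.,  60.]), array([680., 277.,  80.])), (80, 8, [667.6, 261.2, 87.2], array([665., 259.,  80.]), array([672., 264.,  98.]))]
table 0.48330869008225363
```

View pics/c1.png

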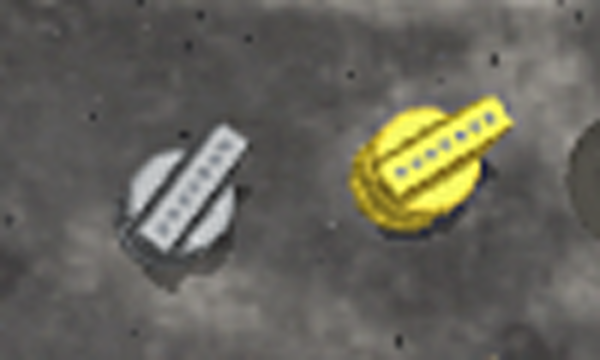

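View pics/c2.png

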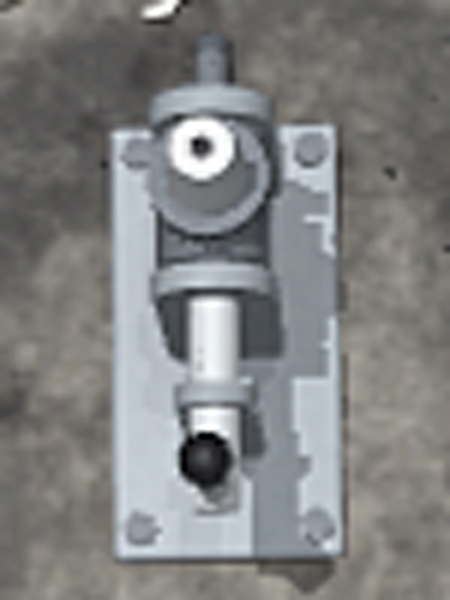

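```bash
python3 - <<'E'
from h import *
g=lambda x0,y0,L:[(x0+a/6-.4,y0+b/6-.4) for a,b in L]
B=onz("top",g(370,235,[(237,134),(151,243)]),94);print(B,B.mean(0),np.linalg.norm(B[0]-B[1]))
d=B[0]-B[1];print("blade yaw",np.degrees(np.arctan2(d[1],d[0])))
T=onz("top",g(255,185,[(201,147)]),216);L=onz("top",g(255,185,[(206,460)]),208);print("tip",T,"ball",L,T-L)
C=onz("top",g(255,185,[(113,128),(118,558),(338,125),(343,558)]),10);print(C)
a=np.load("top0.npz");P,u,v=cloud("top",a["d"])
m=(abs(P[:,0]-T[0,0])<80)&(abs(P[:,1]-T[0,1])<60)&(P[:,2]>206);print("tip depth",P[m].mean(0),P[m,2].max(),m.sum())
p=a["p"].astype(int)
dk=(p.sum(2)<110)[v,u]&(P[:,2]>190)&(abs(P[:,0]-L[0,0])<40)&(abs(P[:,1]-L[0,1])<40);print("ball depth",P[dk].mean(0),dk.sum())
# scene cam
a=np.load("scene0.npz");p=a["p"];
for n,(x0,x1,y0,y1,k) in dict(s1=(250,350,180,310,5),s2=(345,450,305,400,6)).items():
    cv2.imwrite(f"pics/{n}.png",cv2.resize(p[y0:y1,x0:x1,::-1],None,fx=k,fy=k,interpolation=cv2.INTER_CUBIC))
P,u,v=cloud("scene",a["d"])
m=(u>355)&(u<389)&(v>312)&(v<368)&(P[:,2]>10)
for lo in range(10,100,15):
    Q=P[m&(P[:,2]>lo)&(P[:,2]<lo+15)];print(lo,len(Q),Q.mean(0),Q.min(0),Q.max(0))
E
```

```text
[[ 506.35147576 -271.96585978   94.        ]
 [ 457.82443457 -229.9521819    94.        ]] [ 482.08795516 -250.95902084   94.        ] 64.18740417709624
blade yaw -40.88531596269526
tip [[615.19474367  47.3294855  216.        ]] ball [[482.73268336  48.10003203 208.        ]] [[132.4620603   -0.77054653   8.        ]]
[[687.64845981 100.97155541  10.        ]
 [474.29483617 101.08201758  10.        ]
 [685.74099237  -9.53648336  10.        ]
 [471.01013717  -5.93202324  10.        ]]
tip depth [612.78520154  46.44030665 216.23650387] 224.1243689114783 110
ball depth [481.59109489  48.94523003 215.28768166] 32
10 146 [ 468.65534264 -260.88818044   17.64164472] [ 457.08723482 -275.04362278   10.18846645] [ 495.57686962 -231.54428767   24.92810686]
25 130 [ 468.19461632 -261.72952251   33.02799311] [ 457.77286469 -274.94187734   25.06048959] [ 495.89489317 -232.78363113   39.93119034]
40 138 [ 468.44034708 -260.98881722   47.32342934] [ 458.10309073 -274.52535141   40.08210722] [ 497.09122715 -234.83895538   54.95570497]
55 198 [ 472.72360316 -260.70652473   62.0749784 ] [ 457.40964072 -274.98397592   55.15072704] [ 497.43271124 -233.76905885   69.92717847]
70 188 [ 477.02879128 -257.69357464   77.88127484] [ 454.61182528 -275.64518648   70.0319243 ] [ 501.51270512 -225.80552758   84.98934612]
85 272 [ 480.32738543 -253.82236632   92.62019158] [ 453.51357724 -277.05540647   85.06329963] [ 509.49421882 -225.58831098   99.46964601]
```

View pics/s1.png

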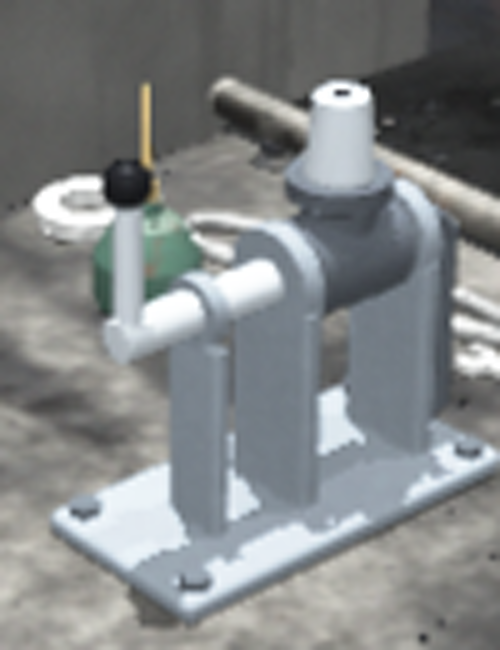

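View pics/s2.png

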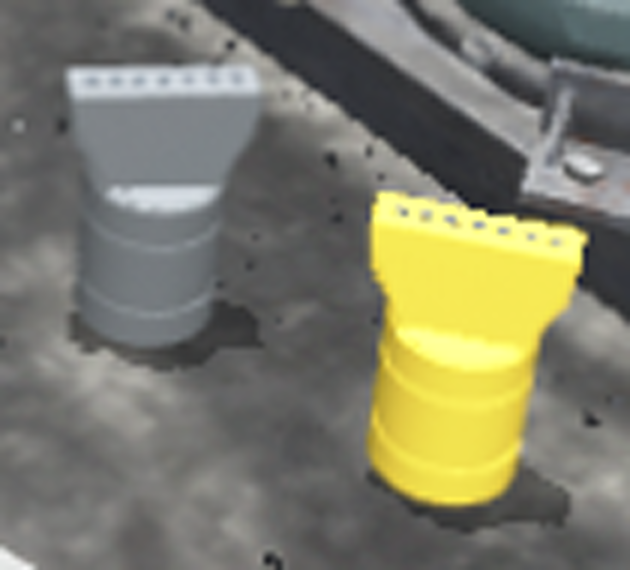

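```bash
python3 - <<'E'
from h import *
s=r.sense();R=Ro.from_euler('xyz',s["tcp_rot"]).as_matrix();print(R.round(3), "zdir deg",np.degrees(np.arctan2(R[1,2],R[0,2])),"q1 deg",np.degrees(s["qpos"][0]))
a=np.load("top0.npz");P,u,v=cloud("top",a["d"])
m=(P[:,0]>540)&(P[:,0]<700)&(P[:,1]<-40)&(P[:,1]>-200)
for y in range(-200,-40,15):
    q=P[m&(P[:,1]>y)&(P[:,1]<=y+15)];print(y,[ (x,q[(q[:,0]>x)&(q[:,0]<x+20)][:,2].max().round()) for x in range(540,700,20)])
E
```

```text
[[-0.    -0.921  0.39 ]
 [-0.001  0.39   0.921]
 [-1.     0.    -0.001]] zdir deg 67.0366440343155 q1 deg 66.90002607091955
-200 [(540, np.float64(7.0)), (560, np.float64(7.0)), (580, np.float64(7.0)), (600, np.float64(68.0)), (620, np.float64(66.0)), (640, np.float64(100.0)), (660, np.float64(105.0)), (680, np.float64(102.0))]
-185 [(540, np.float64(7.0)), (560, np.float64(7.0)), (580, np.float64(7.0)), (600, np.float64(51.0)), (620, np.float64(66.0)), (640, np.float64(68.0)), (660, np.float64(103.0)), (680, np.float64(104.0))]
-170 [(540, np.float64(8.0)), (560, np.float64(9.0)), (580, np.float64(8.0)), (600, np.float64(6.0)), (620, np.float64(49.0)), (640, np.float64(68.0)), (660, np.float64(61.0)), (680, np.float64(100.0))]
-155 [(540, np.float64(5.0)), (560, np.float64(9.0)), (580, np.float64(7.0)), (600, np.float64(7.0)), (620, np.float64(44.0)), (640, np.float64(100.0)), (660, np.float64(101.0)), (680, np.float64(99.0))]
-140 [(540, np.float64(6.0)), (560, np.float64(8.0)), (580, np.float64(7.0)), (600, np.float64(9.0)), (620, np.float64(44.0)), (640, np.float64(99.0)), (660, 
[... 542 characters left out ...]
4(6.0)), (620, np.float64(9.0)), (640, np.float64(42.0)), (660, np.float64(11.0)), (680, np.float64(7.0))]
-80 [(540, np.float64(5.0)), (560, np.float64(7.0)), (580, np.float64(4.0)), (600, np.float64(6.0)), (620, np.float64(6.0)), (640, np.float64(6.0)), (660, np.float64(6.0)), (680, np.float64(11.0))]
-65 [(540, np.float64(6.0)), (560, np.float64(7.0)), (580, np.float64(8.0)), (600, np.float64(12.0)), (620, np.float64(8.0)), (640, np.float64(6.0)), (660, np.float64(8.0)), (680, np.float64(7.0))]
-50 [(540, np.float64(6.0)), (560, np.float64(6.0)), (580, np.float64(5.0)), (600, np.float64(7.0)), (620, np.float64(7.0)), (640, np.float64(8.0)), (660, np.float64(8.0)), (680, np.float64(10.0))]
```

Confirmed in the crops: the grey flat-bladed one is at c1 (190,190), top view (401,267). The blade measures 64 mm, its centre is (482,-251), and its width lies at -41° yaw. I'll move over it.

Request:
{"method": "step_arm", "body": {
  "rows": [
    [15,-52,10,0,0,-0.03,85],
    [30,-104,20,0,0,-0.06,85],
    [45,-156,30,0,0,-0.09,85],
    [60,-208,30,0,0,-0.12,85],
    [75,-260,30,0,0,-0.15,85],
    [90,-312,30,0,0,-0.18,85],
    [105,-364,30,0,0,-0.21,85],
    [120,-416,30,0,0,-0.24,85]
  ],
  "force": 100
}}

```text
clock: 1.1
eef_pos: [363.7, 157.4, 260.6]
tcp_rot: [-2.942, 1.57, -2.013]
contact_force: [0.7, -0.3, 0.0]
opening: 0.995
```

Request:
{"method": "step_arm", "body": {
  "rows": [
    [16,-58,0,0,0,-0.01,85],
    [32,-116,0,0,0,-0.02,85],
    [50,-174,0,0,0,-0.03,85],
    [68,-232,0,0,0,-0.04,85],
    [86,-290,0,0,0,-0.05,85],
    [104,-350,-10,0,0,-0.06,85],
    [118,-408,-20,0,0,-0.075,85],
    [118,-408,-30,0,0,-0.075,85]
  ]
}}

```text
clock: 2.1
eef_pos: [482.2, -254.2, 229.7]
tcp_rot: [-2.752, 1.569, -1.901]
contact_force: [0.7, 1.2, -0.0]
opening: 0.993
```

```bash
cat > w.py <<'E'
from h import *
import sys
def shot(tag):
    s=r.sense(); p,d=vision.grab_frame("wrist"); cv2.imwrite(f"pics/{tag}.png",p[:,:,::-1]); np.savez(f"{tag}.npz",p=p,d=d,**s)
    R=Ro.from_euler('xyz',s["tcp_rot"]).as_matrix()
    print(s["clock"],s["eef_pos"].round(1),"q",s["qpos"].round(2),"zdir",np.degrees(np.arctan2(R[1,2],R[0,2])).round(2),"xdown",R[:,0].round(4),"F",s["contact_force"].round(1),s["opening"])
    return s,p,d
if __name__=="__main__": shot(sys.argv[1])
E
python3 - <<'E'
from w import *
s,p,d=shot("w1")
P,u,v=cloud("wrist",d,s)
m=(abs(P[:,0]-482)<50)&(abs(P[:,1]+251)<50)
q=P[m&(P[:,2]>85)];print(len(q),q.mean(0),np.median(q[:,2])); 
print(cv2.minAreaRect(q[:,:2].astype(np.float32)))
q=P[m&(P[:,2]>15)&(P[:,2]<62)];print(len(q),q.min(0),q.max(0))
print(proj("wrist",[[482,-251,94],[482,-251,60],s["eef_pos"]],s))
E
```

```text
2.1 [ 482.2 -254.2  229.7] q [-0.49  0.23  1.81 -0.    1.1  -1.34] zdir 48.73 xdown [-6.0e-04 -1.6e-03 -1.0e+00] F [ 0.7  1.2 -0. ] 0.993458898426618
51503 [ 475.73118296 -247.44184739  292.27014428] 304.947859987937
((483.0748291015625, -251.2853546142578), (124.89759063720703, 64.833740234375), 68.41631317138672)
1121 [ 460.31765244 -272.52849372   15.02293571] [ 508.25884179 -224.87105579   61.86570723]
[[321.71675956 221.05517951]
 [321.62148179 210.71411925]
 [316.77626864 309.85522914]]
```

View pics/w1.png

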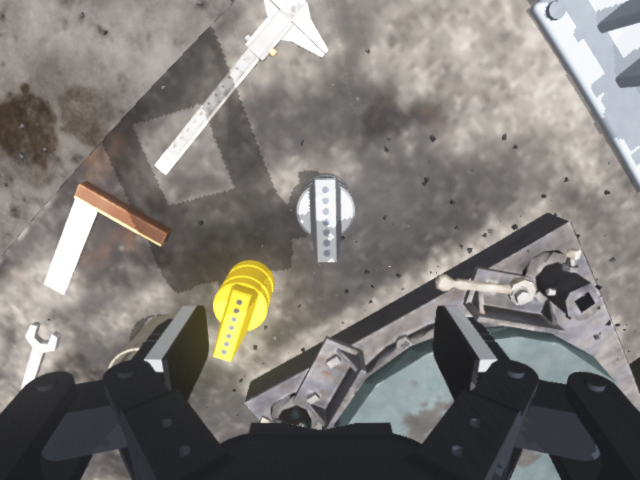

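```bash
python3 - <<'E'
from w import *
a=np.load("w1.npz");s={k:a[k] for k in("eef_pos","tcp_rot")}
p=a["p"];cv2.imwrite("pics/w1c.png",cv2.resize(p[160:280,270:390,::-1],None,fx=5,fy=5,interpolation=cv2.INTER_CUBIC))
P,u,v=cloud("wrist",a["d"],s)
m=(u>290)&(u<365)&(v>165)&(v<270)
q=P[m&(P[:,2]>84)&(P[:,2]<104)];print(len(q),q.mean(0),cv2.minAreaRect(q[:,:2].astype(np.float32)))
q=P[m&(P[:,2]>52)&(P[:,2]<68)];print(len(q),q.mean(0),cv2.minEnclosingCircle(q[:,:2].astype(np.float32)))
E
```

```text
2020 [ 483.12833815 -248.07386628   93.45654271] ((484.30523681640625, -248.90789794921875), (18.582502365112305, 63.92451095581055), 50.37822341918945)
1057 [ 483.4716911  -248.25832506   60.16892078] ((484.39129638671875, -248.94334411621094), 24.091388702392578)
```

View pics/w1c.png

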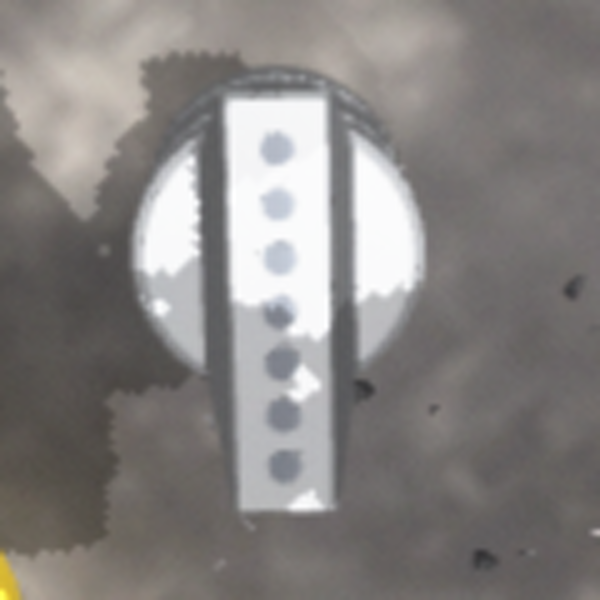

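The wrist camera puts the nozzle at (484.3,-248.9). The top camera gave (482,-251), so they agree to about 2–3 mm. I'll use the wrist value and descend.

Request:
{"method": "step_arm", "body": {
  "rows": [
    [2,5,-30,0,0,0.02,85],
    [2,5,-65,0,0,0.02,85],
    [2,5,-100,0,0,0.02,85],
    [2,5,-130,0,0,0.02,85],
    [2,5,-155,0,0,0.02,85],
    [2,5,-177,0,0,0.02,85],
    [2,5,-193,0,0,0.02,85],
    [2,5,-202,0,0,0.02,85]
  ]
}}

```text
clock: 3.15
eef_pos: [482.5, -246.0, 25.7]
tcp_rot: [2.048, 1.567, 2.92]
contact_force: [-0.2, 0.1, -0.3]
opening: 0.999
```

Request:
{"method": "step_arm", "body": {
  "rows": [
    [0,0,0,0,0,0,85],
    [0,0,0,0,0,0,65],
    [0,0,0,0,0,0,55],
    [0,0,0,0,0,0,45],
    [0,0,0,0,0,0,40],
    [0,0,0,0,0,0,35],
    [0,0,0,0,0,0,35],
    [0,0,0,0,0,0,35]
  ],
  "force": 90
}}

```text
clock: 4.15
eef_pos: [482.9, -246.3, 26.6]
tcp_rot: [2.142, 1.568, 3.014]
contact_force: [-1.3, 0.2, 8.0]
opening: 0.546
```

```bash
python3 w.py w2
```

```text
4.15 [ 482.9 -246.3   26.6] q [-0.47  0.51  1.95 -0.    0.68 -1.34] zdir 49.97 xdown [-3.e-03  4.e-04 -1.e+00] F [-1.3  0.2  8. ] 0.5456324396027853
```

View pics/w2.png

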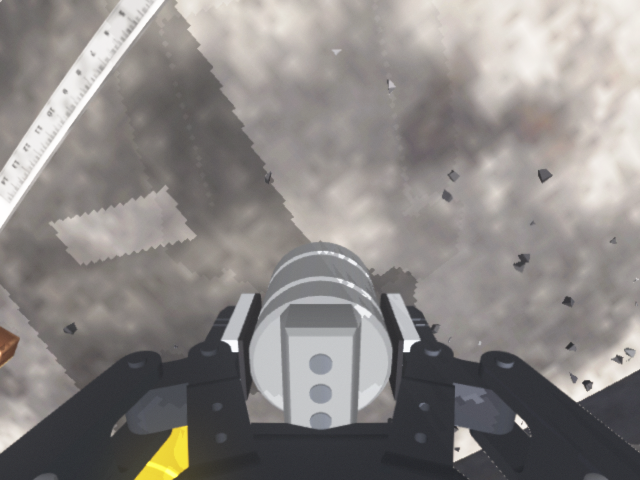

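Gripped at 46.6 mm opening, as expected for the 48 mm barrel. Lifting straight up.

Request:
{"method": "step_arm", "body": {
  "rows": [
    [0,0,15,0,0,0,35],
    [0,0,45,0,0,0,35],
    [0,0,85,0,0,0,35],
    [0,0,130,0,0,0,35],
    [0,0,175,0,0,0,35],
    [0,0,215,0,0,0,35],
    [0,0,240,0,0,0,35],
    [0,0,250,0,0,0,35]
  ]
}}

```text
clock: 5.2
eef_pos: [483.2, -246.5, 278.9]
tcp_rot: [-2.789, 1.57, -1.917]
contact_force: [-0.3, 0.1, -2.9]
opening: 0.552
```

```bash
python3 w.py w3
```

```text
5.2 [ 483.2 -246.5  278.9] q [-0.47  0.18  1.76 -0.    1.21 -1.35] zdir 49.97 xdown [-3.e-04 -9.e-04 -1.e+00] F [-0.3  0.1 -2.9] 0.5520067270721454
```

View pics/w3.png

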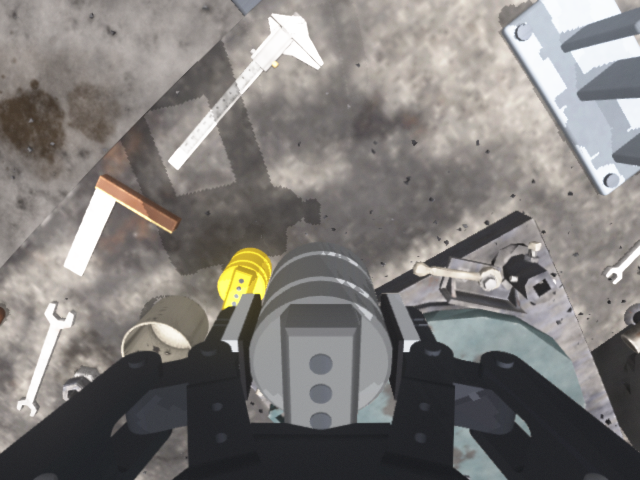

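```bash
python3 - <<'E'
from w import *
from scipy.optimize import least_squares
a=np.load("w3.npz");d=a["d"];ci=vision.camera_info("wrist");T=ci["tool_from_camera"]
v,u=np.nonzero((d>0)&(d<260));m=(u>255)&(u<388)&(v>240)&(v<425);u,v=u[m],v[m]
q=cv2.undistortPoints(np.c_[u,v].astype(float).reshape(-1,1,2),ci["K"],ci["distortion"]).reshape(-1,2)
P=(np.c_[q,np.ones(len(q))]*d[v,u][:,None])@T[:3,:3].T+T[:3,3]
h,e=np.histogram(P[:,0],bins=np.arange(-90,60,4));print([(int(b),int(c)) for b,c in zip(e,h) if c])
w=P[(u>262)&(u<380)&(v<300)&(P[:,0]>-30)&(P[:,0]<25)]
print(len(w),w.mean(0),w.min(0),w.max(0))
for k in range(-30,20,10):
    z=w[(w[:,0]>k)&(w[:,0]<=k+10)]
    if len(z)>50:
        f=least_squares(lambda c:np.hypot(z[:,1]-c[0],z[:,2]-c[1])-24,[0,0],loss='soft_l1');print(k,len(z),f.x)
E
```

```text
[(-78, 6), (-74, 138), (-70, 6250), (-66, 923), (-62, 565), (-58, 526), (-54, 477), (-50, 189), (-46, 137), (-42, 90), (-38, 902), (-34, 4316), (-30, 631), (-26, 559), (-22, 238), (-18, 849), (-14, 523), (-10, 491), (-6, 425), (-2, 350), (2, 307), (6, 126), (10, 455), (14, 264), (18, 233), (22, 197), (26, 4)]
4717 [-5.06808543 18.19549663  1.50080926] [-29.99643464   4.47505424 -21.36843336] [24.98708711 21.7281404  24.20736554]
-30 942 [-2.8596379   1.46891973]
-20 1112 [-3.22684338  1.46937719]
-10 937 [-2.923105    1.48869656]
0 608 [-2.96406045  1.51168053]
10 829 [-3.2115907   1.49319546]
```

Request:
{"method": "step_arm", "body": {
  "rows": [
    [20,30,15,0,0,0.07,35],
    [45,65,30,0,0,0.16,35],
    [75,105,31,0,0,0.26,35],
    [105,148,31,0,0,0.36,35],
    [135,190,31,0,0,0.46,35],
    [165,232,31,0,0,0.56,35],
    [190,270,31,0,0,0.65,35],
    [207,293,31,0,0,0.7,35]
  ]
}}

```text
clock: 6.25
eef_pos: [690.5, 48.6, 308.1]
tcp_rot: [1.917, 1.568, -2.79]
contact_force: [0.4, -1.1, -2.5]
opening: 0.548
```

```bash
python3 w.py w4; python3 -c "
from h import *
p,d=vision.grab_frame('scene');cv2.imwrite('pics/s4.png',p[100:340,100:420,::-1].repeat(2,0).repeat(2,1))"
```

```text
6.25 [690.5  48.6 308.1] q [ 0.07  0.4   1.39 -0.    1.35 -1.51] zdir 90.28 xdown [-2.2e-03 -8.0e-04 -1.0e+00] F [ 0.4 -1.1 -2.5] 0.5482783769201474
```

View pics/w4.png

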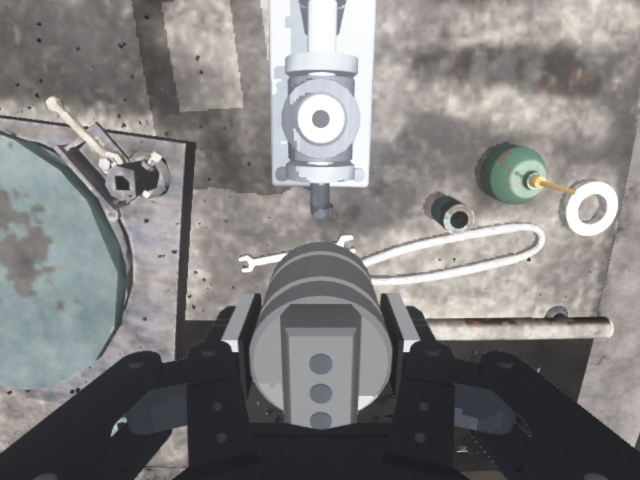

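View pics/s4.png

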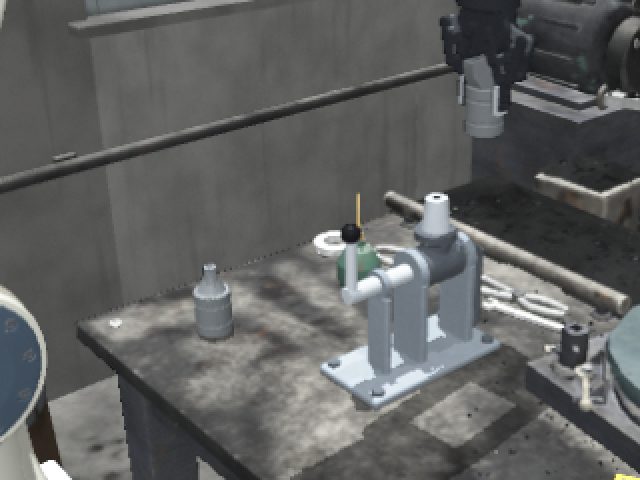

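The wrist view shows the spigot tip at (320,119) and the stand's plate upright in frame. The nozzle is still held.

```bash
python3 - <<'E'
from w import *
a=np.load("w4.npz");s={k:a[k] for k in("eef_pos","tcp_rot")};p=a["p"]
cv2.imwrite("pics/w4c.png",cv2.resize(p[60:200,250:390,::-1],None,fx=4,fy=4,interpolation=cv2.INTER_CUBIC))
print(onz("wrist",[(320.3,119)],216,s))
P,u,v=cloud("wrist",a["d"],s);m=(u>285)&(u<360)&(v>70)&(v<180)
q=P[m&(P[:,2]>209)&(P[:,2]<224)];print(len(q),q.mean(0),np.median(q[:,2]),cv2.minEnclosingCircle(q[:,:2].astype(np.float32)))
q=P[m&(P[:,2]>170)&(P[:,2]<181)];print(len(q),np.median(q[:,2]),cv2.minEnclosingCircle(q[:,:2].astype(np.float32)))
R=Ro.from_euler('xyz',s["tcp_rot"]).as_matrix()
print("nozzle mouth world",s["eef_pos"]+R@[26,-3,1.5])
E
```

```text
[[616.87450801  48.82790818 216.        ]]
1993 [616.65392015  48.97489614 216.42897705] 216.55591039790855 ((616.6643676757812, 48.98419952392578), 14.81377124786377)
2642 175.13770557350696 ((616.69140625, 49.01712417602539), 27.0877685546875)
nozzle mouth world [693.42751846  50.06385281 282.10790887]
```

View pics/w4c.png

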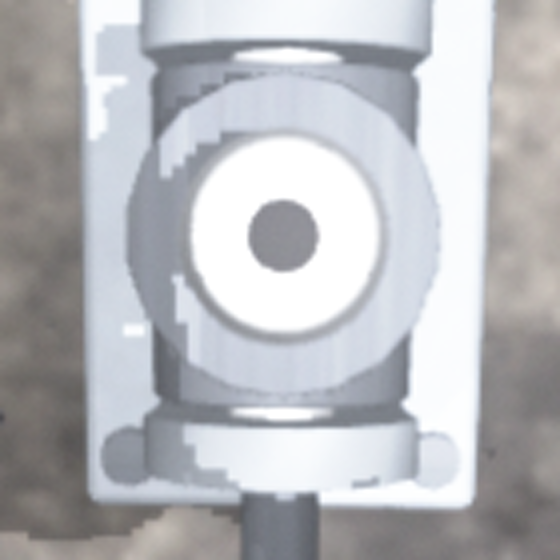

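Request:
{"method": "step_arm", "body": {
  "rows": [
    [-20,0,0,0,0,0,35],
    [-42,-1,0,0,0,0,35],
    [-62,-1,-5,0,0,0,35],
    [-77,-1,-15,0,0,0,35],
    [-77,-1,-30,0,0,0,35],
    [-77,-1,-42,0,0,0,35],
    [-77,-1,-48,0,0,0,35],
    [-77,-1,-50,0,0,0,35]
  ]
}}

```text
clock: 7.35
eef_pos: [614.1, 48.1, 257.1]
tcp_rot: [1.698, 1.568, -3.01]
contact_force: [-0.7, 0.2, -2.0]
opening: 0.546
```

```bash
python3 w.py w5; python3 -c "
from h import *
for n,(x0,x1,y0,y1) in dict(scene=(260,380,120,240),top=(230,350,150,270)).items():
    p,d=vision.grab_frame(n);cv2.imwrite('pics/%s5.png'%n,cv2.resize(p[y0:y1,x0:x1,::-1],None,fx=5,fy=5,interpolation=cv2.INTER_CUBIC))"
```

```text
7.35 [614.1  48.1 257.1] q [ 0.08  0.32  1.62 -0.    1.2  -1.5 ] zdir 90.27 xdown [-2.8e-03 -4.0e-04 -1.0e+00] F [-0.7  0.2 -2. ] 0.5462000655213659
```

View pics/scene5.png

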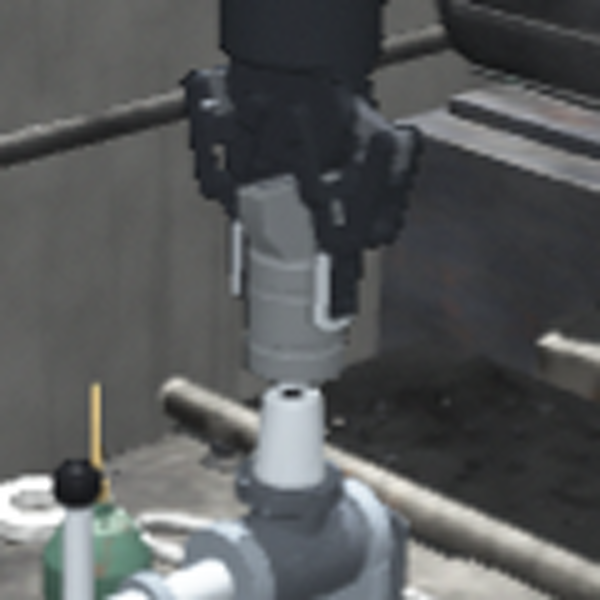

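Request:
{"method": "step_arm", "body": {
  "rows": [
    [-1,0,-4,0,0,0,35],
    [-1,0,-9,0,0,0,35],
    [-1,0,-14,0,0,0,35],
    [-1,0,-19,0,0,0,35],
    [-1,0,-24,0,0,0,35],
    [-1,0,-29,0,0,0,35],
    [-1,0,-33,0,0,0,35],
    [-1,0,-35,0,0,0,35]
  ]
}}

```text
clock: 8.5
eef_pos: [613.1, 48.1, 222.7]
tcp_rot: [1.72, 1.569, -2.987]
contact_force: [-0.6, -0.4, -1.3]
opening: 0.549
```

Request:
{"method": "step_arm", "body": {
  "rows": [
    [0,0,-2,0,0,0,35],
    [0,0,-4,0,0,0,35],
    [0,0,-6,0,0,0,35],
    [0,0,-8,0,0,0,35],
    [0,0,-10,0,0,0,35],
    [0,0,-12,0,0,0,35],
    [0,0,-13,0,0,0,35],
    [0,0,-14,0,0,0,35]
  ]
}}

```text
clock: 9.5
eef_pos: [613.1, 48.1, 208.8]
tcp_rot: [1.702, 1.569, -3.006]
contact_force: [-1.6, 0.4, 0.9]
opening: 0.547
```

Contact is starting with the mouth about 7 mm off the collar. Now I'll press slowly.

Request:
{"method": "step_arm", "body": {
  "rows": [
    [0,0,-1,0,0,0,35],
    [0,0,-1.5,0,0,0,35],
    [0,0,-2,0,0,0,35],
    [0,0,-2.5,0,0,0,35],
    [0,0,-3,0,0,0,35],
    [0,0,-3.5,0,0,0,35],
    [0,0,-4,0,0,0,35],
    [0,0,-4,0,0,0,35]
  ]
}}

```text
clock: 10.5
eef_pos: [613.2, 48.2, 205.1]
tcp_rot: [1.725, 1.569, -2.983]
contact_force: [-3.0, 0.4, 6.8]
opening: 0.55
```

Request:
{"method": "step_arm", "body": {
  "rows": [
    [0,0,-0.5,0,0,0,35],
    [0,0,-1,0,0,0,35],
    [0,0,-1.5,0,0,0,35],
    [0,0,-2,0,0,0,35],
    [0,0,-2.5,0,0,0,35],
    [0,0,-3,0,0,0,35],
    [0,0,-3,0,0,0,35],
    [0,0,-3,0,0,0,35]
  ]
}}

```text
clock: 11.5
eef_pos: [613.3, 48.2, 202.9]
tcp_rot: [1.753, 1.57, -2.955]
contact_force: [-4.7, 0.3, 9.9]
opening: 0.551
```

Request:
{"method": "step_arm", "body": {
  "rows": [
    [0,0,-1,0,0,0,35],
    [0,0,-1.5,0,0,0,35],
    [0,0,-2,0,0,0,35],
    [0,0,-2.5,0,0,0,35],
    [0,0,-3,0,0,0,35],
    [0,0,-3.5,0,0,0,35],
    [0,0,-3.5,0,0,0,35],
    [0,0,-3.5,0,0,0,35]
  ]
}}

```text
clock: 12.5
eef_pos: [613.5, 48.2, 201.6]
tcp_rot: [3.04, 1.571, -1.668]
contact_force: [-8.7, -0.4, 21.1]
opening: 0.549
```

Request:
{"method": "step_arm", "body": {
  "rows": [
    [-0.5,0,-1,0,0,0,35],
    [-1,0,-2,0,0,0,35],
    [-1,0,-2.5,0,0,0,35],
    [-1,0,-3,0,0,0,35],
    [-1,0,-3.5,0,0,0,35],
    [-1,0,-4,0,0,0,35],
    [-1,0,-4,0,0,0,35],
    [-1,0,-4,0,0,0,35]
  ]
}}

```text
clock: 13.5
eef_pos: [613.5, 48.2, 201.5]
tcp_rot: [-1.564, 1.567, 0.012]
contact_force: [-11.2, -1.9, 32.1]
opening: 0.543
```

```bash
python3 w.py w6; python3 -c "
from h import *
for n,(x0,x1,y0,y1) in dict(scene=(260,380,140,260)).items():
    p,d=vision.grab_frame(n);cv2.imwrite('pics/%s6.png'%n,cv2.resize(p[y0:y1,x0:x1,::-1],None,fx=5,fy=5,interpolation=cv2.INTER_CUBIC))"
```

```text
13.5 [613.5  48.2 201.5] q [ 0.08  0.37  1.69 -0.    1.09 -1.5 ] zdir 90.28 xdown [ 0.0034  0.     -1.    ] F [-11.2  -1.9  32.1] 0.54335623883077
```

View pics/scene6.png

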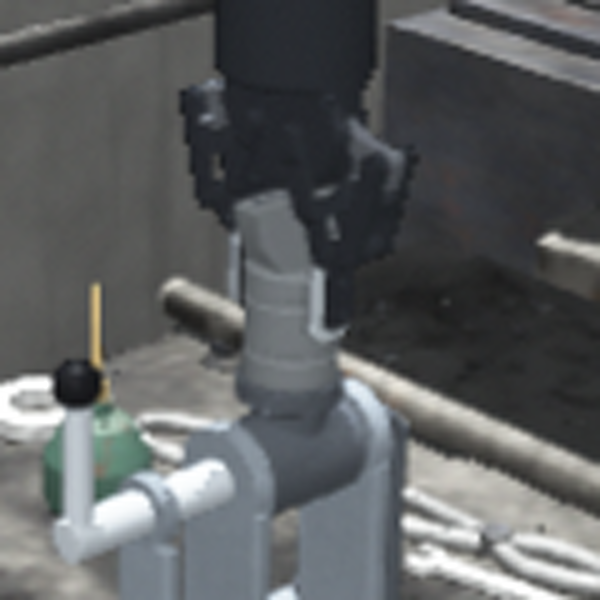

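View pics/w6.png

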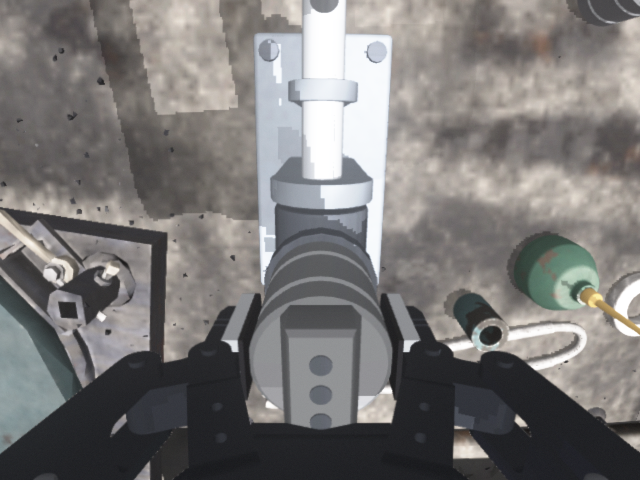

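The height stopped at 201.5 while the force went from 21 to 32 N. The home height from the grasp is 175 + 26.6, so the nozzle is hard against the collar, and the scene crop at (290,385) shows no gap. I'll relax and release.

Request:
{"method": "step_arm", "body": {
  "rows": [
    [0,0,0,0,0,0,35],
    [0,0,0,0,0,0,45],
    [0,0,0,0,0,0,55],
    [0,0,0,0,0,0,65],
    [0,0,0,0,0,0,75],
    [0,0,0,0,0,0,85],
    [0,0,0,0,0,0,85],
    [0,0,0,0,0,0,85]
  ]
}}

```text
clock: 14.6
eef_pos: [613.5, 48.2, 201.5]
tcp_rot: [-1.562, 1.567, 0.013]
contact_force: [0.3, 0.5, -0.7]
opening: 0.996
```

Request:
{"method": "step_arm", "body": {
  "rows": [
    [0,0,10,0,0,0,85],
    [0,0,25,0,0,0,85],
    [0,0,45,0,0,0,85],
    [0,0,70,0,0,0,85],
    [0,0,95,0,0,0,85],
    [0,0,115,0,0,0,85],
    [0,0,125,0,0,0,85],
    [0,0,130,0,0,0,85]
  ]
}}

```text
clock: 15.6
eef_pos: [613.6, 48.2, 332.4]
tcp_rot: [-1.552, 1.566, 0.024]
contact_force: [-0.6, -0.3, 0.1]
opening: 0.999
```

```bash
python3 - <<'E'
from w import *
s,p,d=shot("w7")
P,u,v=cloud("wrist",d,s)
m=(abs(P[:,0]-616)<45)&(abs(P[:,1]-48)<40)&(v<420)
for lo,hi in((255,290),(225,240)):
    q=P[m&(P[:,2]>lo)&(P[:,2]<hi)];print(len(q),q.mean(0),np.median(q[:,2]),q.min(0),q.max(0))
p,d=vision.grab_frame("scene");cv2.imwrite('pics/s7.png',cv2.resize(p[140:260,250:370,::-1],None,fx=5,fy=5,interpolation=cv2.INTER_CUBIC))
E
```

```text
15.6 [613.6  48.2 332.4] q [ 0.08  0.26  1.54 -0.    1.34 -1.5 ] zdir 90.28 xdown [ 4.4e-03  1.0e-04 -1.0e+00] F [-0.6 -0.3  0.1] 0.999176973675863
3548 [614.42569518  49.03787586 268.58091269] 269.57604247476354 [584.50211602  39.22789636 255.00059291] [648.75801721  58.97964513 272.65480899]
1624 [614.95446695  48.9990136  235.2970556 ] 235.5341081767998 [595.02039195  25.447223   225.00430106] [636.57052892  72.83430136 239.9592967 ]
```

View pics/w7.png

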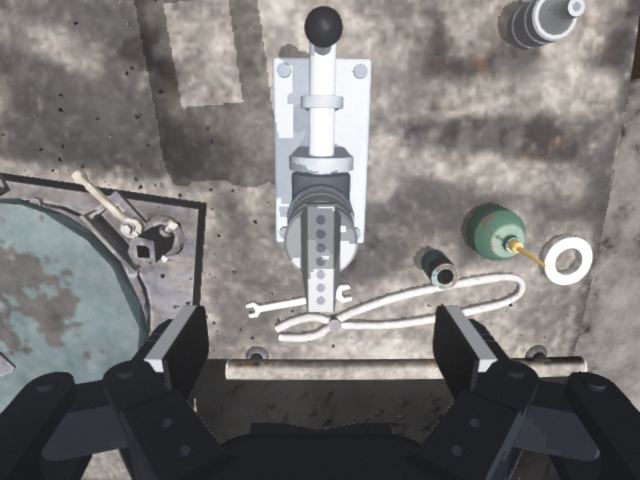

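View pics/s7.png

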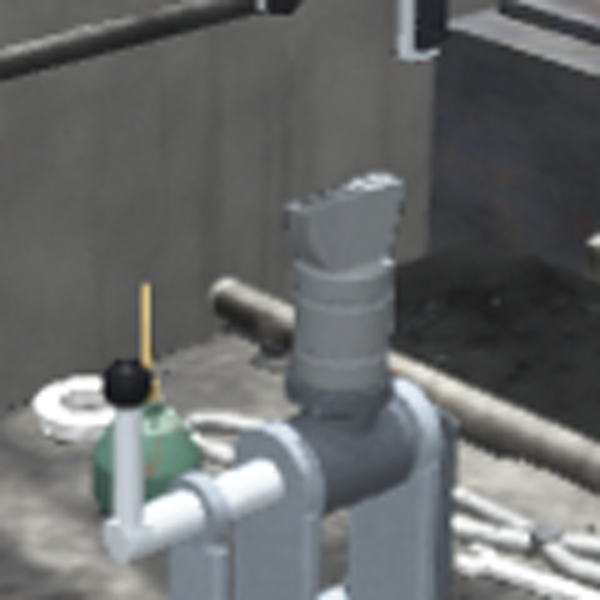

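The nozzle is still seated: blade top at z = 269.6, expected 269. Next is the lever. I'll close the fingers and come down on its left (+y) side.

Request:
{"method": "step_arm", "body": {
  "rows": [
    [-20,7,0,0,0,0,60],
    [-50,18,0,0,0,0,30],
    [-85,30,0,0,0,0,0],
    [-115,42,0,0,0,0,0],
    [-132,47,-15,0,0,0,0],
    [-132,47,-45,0,0,0,0],
    [-132,47,-75,0,0,0,0],
    [-132,47,-90,0,0,0,0]
  ],
  "force": 60
}}

```text
clock: 16.7
eef_pos: [480.4, 95.0, 239.7]
tcp_rot: [-2.159, 1.57, -0.584]
contact_force: [-0.0, -0.5, 0.2]
opening: 0.001
```

```bash
python3 w.py w8
```

```text
16.7 [480.4  95.  239.7] q [ 0.19  0.13  1.91 -0.    1.1  -1.38] zdir 90.28 xdown [ 8.e-04 -5.e-04 -1.e+00] F [-0.  -0.5  0.2] 0.0012702167687955793
```

View pics/w8.png

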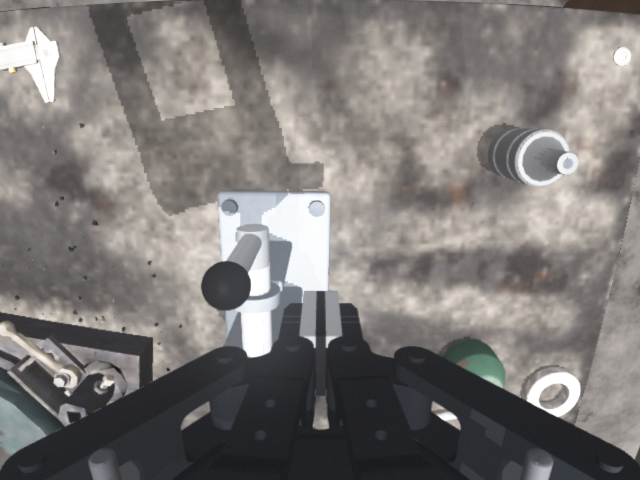

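```bash
python3 - <<'E'
from w import *
a=np.load("w8.npz");s={k:a[k] for k in("eef_pos","tcp_rot")}
print(onz("wrist",[(226,285)],208,s))
P,u,v=cloud("wrist",a["d"],s);m=np.hypot(u-226,v-285)<22;print(P[m].mean(0),P[m].min(0),P[m].max(0))
# gripper profile in tool frame
R=Ro.from_euler('xyz',s["tcp_rot"]).as_matrix();Q=(P-s["eef_pos"])@R
g=(Q[:,0]<5)&(Q[:,0]>-130)&(v>290)&(u>245)
for k in range(-100,5,10):
    z=Q[g&(Q[:,0]>k)&(Q[:,0]<=k+10)]
    if len(z): print(k,len(z),np.percentile(z[:,1],[1,99]).round(),np.percentile(z[:,2],[1,99]).round())
E
```

```text
[[484.56231422  49.94593409 208.        ]]
[480.79941921  52.19481003 216.5142226 ] [472.56524884  41.6412696  208.0593604 ] [491.17632552  61.13477605 221.64982162]
-100 2955 [10. 19.] [-11.  60.]
-90 11955 [ 3. 17.] [-13.  61.]
-80 10067 [-7. 17.] [-14.  54.]
-70 4876 [-9. 16.] [-14.  47.]
-60 6086 [-10.  12.] [-19.  39.]
-50 3027 [-9. 13.] [-19.  31.]
-40 1390 [-12.  11.] [-11.  13.]
-30 1134 [ 5. 10.] [-13.  14.]
-20 922 [ 5. 10.] [-12.  14.]
-10 342 [ 5. 10.] [-11.  13.]
```

Request:
{"method": "step_arm", "body": {
  "rows": [
    [2,0,-12,0,0,0,0],
    [2,0,-27,0,0,0,0],
    [2,0,-40,0,0,0,0],
    [2,0,-48,0,0,0,0],
    [2,-5,-50,0,0,0,0],
    [2,-10,-50,0,0,0,0],
    [2,-15,-50,0,0,0,0],
    [2,-20,-50,0,0,0,0]
  ]
}}

```text
clock: 17.75
eef_pos: [482.2, 74.5, 189.0]
tcp_rot: [-2.801, 1.57, -1.226]
contact_force: [-1.0, 5.4, -0.2]
opening: -0.004
```

Contact with the ball at 5.4 N, which matches 0.4 N·m at 78 mm. Swinging it.

Request:
{"method": "step_arm", "body": {
  "rows": [
    [0,-4,0,0,0,0,0],
    [0,-9,0,0,0,0,0],
    [0,-14,0,0,0,0,0],
    [0,-18,0,0,0,0,0],
    [0,-23,-1,0,0,0,0],
    [0,-28,-1,0,0,0,0],
    [0,-32,-2,0,0,0,0],
    [0,-36,-3,0,0,0,0]
  ]
}}

```text
clock: 18.75
eef_pos: [482.2, 39.2, 186.0]
tcp_rot: [-0.254, 1.569, 1.321]
contact_force: [0.9, 7.3, -3.5]
opening: 0.004
```

Request:
{"method": "step_arm", "body": {
  "rows": [
    [0,-3,-2,0,0,0,0],
    [0,-6,-4,0,0,0,0],
    [0,-9,-6,0,0,0,0],
    [0,-12,-8,0,0,0,0],
    [0,-15,-10,0,0,0,0],
    [0,-18,-12,0,0,0,0],
    [0,-21,-15,0,0,0,0],
    [0,-24,-18,0,0,0,0]
  ]
}}

```text
clock: 19.75
eef_pos: [482.4, 14.9, 168.1]
tcp_rot: [-0.641, 1.569, 0.934]
contact_force: [0.9, 3.4, 6.2]
opening: 0.001
```

```bash
python3 w.py w9;  python3 -c "
from h import *
p,d=vision.grab_frame('scene');cv2.imwrite('pics/s9.png',cv2.resize(p[140:300,240:400,::-1],None,fx=4,fy=4,interpolation=cv2.INTER_CUBIC))"
```

```text
19.75 [482.4  14.9 168.1] q [ 0.03  0.21  1.99  0.    0.94 -1.55] zdir 90.24 xdown [ 8.0e-04  1.1e-03 -1.0e+00] F [0.9 3.4 6.2] 0.0008464342441700202
```

View pics/s9.png

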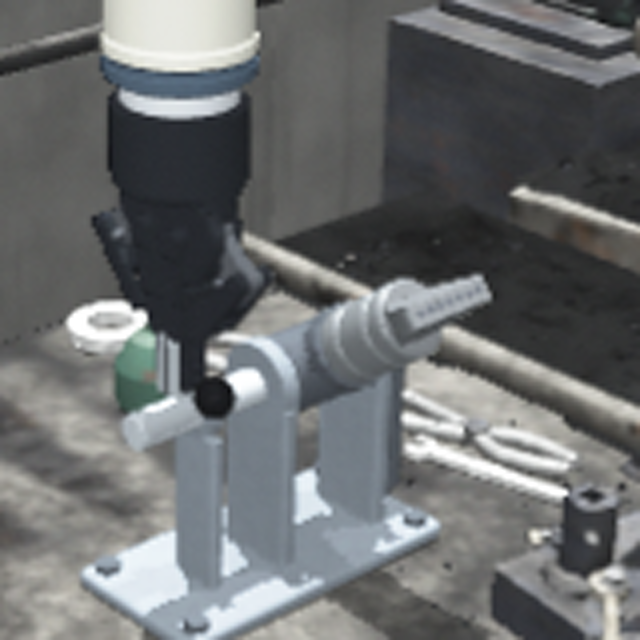

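The arm has swung about 1 rad with the nozzle still seated. The ball is at crop (212,397), below the fingertips. Continuing.

Request:
{"method": "step_arm", "body": {
  "rows": [
    [0,-2,-4,0,0,0,0],
    [0,-4,-8,0,0,0,0],
    [0,-6,-11,0,0,0,0],
    [0,-9,-15,0,0,0,0],
    [0,-11,-19,0,0,0,0],
    [0,-12,-23,0,0,0,0],
    [0,-13,-27,0,0,0,0],
    [0,-14,-31,0,0,0,0]
  ]
}}

```text
clock: 20.85
eef_pos: [482.5, 0.4, 136.8]
tcp_rot: [-1.009, 1.57, 0.566]
contact_force: [0.1, 3.1, 6.5]
opening: -0.001
```

Request:
{"method": "step_arm", "body": {
  "rows": [
    [0,0,-2,0,0,0,0],
    [0,0,-4,0,0,0,0],
    [0,0,-6,0,0,0,0],
    [0,0,-8,0,0,0,0],
    [0,0,-9,0,0,0,0],
    [0,0,-10,0,0,0,0],
    [0,0,-11,0,0,0,0],
    [0,0,-12,0,0,0,0]
  ]
}}

```text
clock: 21.85
eef_pos: [482.5, 0.2, 124.8]
tcp_rot: [-1.323, 1.57, 0.252]
contact_force: [0.3, -1.7, 4.5]
opening: 0.001
```

```bash
python3 w.py w10;  python3 -c "
from h import *
p,d=vision.grab_frame('scene');cv2.imwrite('pics/s10.png',cv2.resize(p[140:300,240:400,::-1],None,fx=4,fy=4,interpolation=cv2.INTER_CUBIC))"
```

```text
21.85 [4.825e+02 2.000e-01 1.248e+02] q [-0.    0.27  2.03  0.    0.84 -1.58] zdir 90.24 xdown [ 9.e-04  2.e-04 -1.e+00] F [ 0.3 -1.7  4.5] 0.0007339253220165131
```

View pics/s10.png

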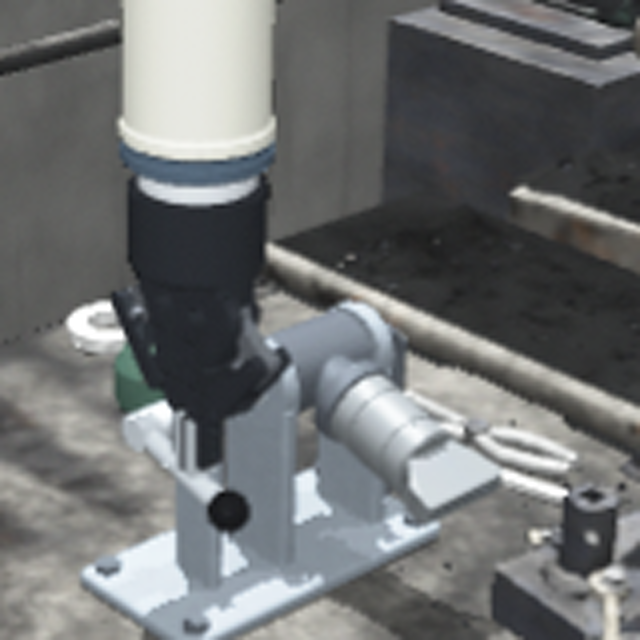

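Request:
{"method": "step_arm", "body": {
  "rows": [
    [0,-1,-1,0,0,0,0],
    [0,-2,-2,0,0,0,0],
    [0,-3,-3,0,0,0,0],
    [0,-4,-4,0,0,0,0],
    [0,-4,-5,0,0,0,0],
    [0,-4,-6,0,0,0,0],
    [0,-4,-7,0,0,0,0],
    [0,-4,-7,0,0,0,0]
  ]
}}

```text
clock: 22.95
eef_pos: [482.4, -3.7, 117.6]
tcp_rot: [-1.087, 1.57, 0.488]
contact_force: [0.5, 1.1, 3.9]
opening: -0.004
```

Request:
{"method": "step_arm", "body": {
  "rows": [
    [0,0,-1,0,0,0,0],
    [0,0,-2,0,0,0,0],
    [0,0,-3,0,0,0,0],
    [0,0,-4,0,0,0,0],
    [0,0,-5,0,0,0,0],
    [0,0,-6,0,0,0,0],
    [0,0,-6,0,0,0,0],
    [0,0,-6,0,0,0,0]
  ]
}}

```text
clock: 23.95
eef_pos: [482.9, -3.4, 114.0]
tcp_rot: [-1.113, 1.569, 0.461]
contact_force: [-9.6, 3.0, 39.9]
opening: 0.0
```

```bash
python3 w.py w11;  python3 -c "
from h import *
p,d=vision.grab_frame('scene');cv2.imwrite('pics/s11.png',cv2.resize(p[140:300,240:400,::-1],None,fx=4,fy=4,interpolation=cv2.INTER_CUBIC))"
```

```text
23.95 [482.9  -3.4 114. ] q [-0.01  0.29  2.04  0.    0.81 -1.59] zdir 90.22 xdown [ 1.8e-03  9.0e-04 -1.0e+00] F [-9.6  3.  39.9] 7.152240611256354e-05
```

View pics/s11.png

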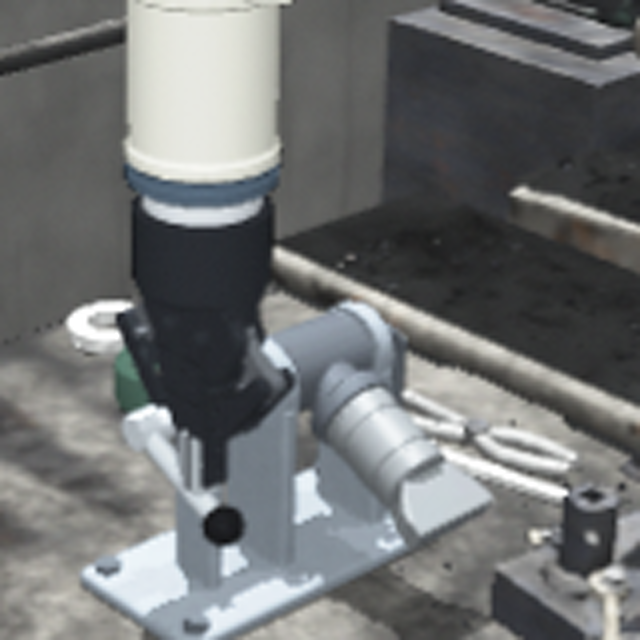

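The force rose sharply to about 40 N at z = 114, so this looks like the stop. I'll back off upward and measure the angle.

Request:
{"method": "step_arm", "body": {
  "rows": [
    [0,0,3,0,0,0,0],
    [0,-2,12,0,0,0,0],
    [0,-4,30,0,0,0,0],
    [0,-4,55,0,0,0,0],
    [0,-4,85,0,0,0,0],
    [0,-4,115,0,0,0,0],
    [0,-4,140,0,0,0,0],
    [0,-4,150,0,0,0,0]
  ]
}}

```text
clock: 25.05
eef_pos: [483.2, -7.6, 265.1]
tcp_rot: [-1.372, 1.567, 0.203]
contact_force: [0.1, -0.4, 0.2]
opening: 0.001
```

```bash
python3 - <<'E'
from w import *
s,p,d=shot("w12")
for n,b in dict(scene=(250,390,180,300),top=(250,370,180,300)).items():
    p,d=vision.grab_frame(n);np.savez(f"{n}12.npz",p=p,d=d)
    cv2.imwrite(f'pics/{n}12.png',cv2.resize(p[b[2]:b[3],b[0]:b[1],::-1],None,fx=5,fy=5,interpolation=cv2.INTER_CUBIC))
# predicted points at theta
for th in (1.85,1.9,2.0):
    c,sn=np.cos(th),np.sin(th); f=lambda x,rho:[x,48.5-rho*sn,130+rho*c]
    print(th,"ball",f(484.5,78),"scene px",proj("scene",[f(484.5,78),f(616.5,139)]).round(1).tolist(),"top",proj("top",[f(484.5,78),f(616.5,139)]).round(1).tolist())
E
```

```text
25.05 [483.2  -7.6 265.1] q [-0.02  0.09  1.89  0.    1.15 -1.59] zdir 90.22 xdown [ 3.2e-03  7.0e-04 -1.0e+00] F [ 0.1 -0.4  0.2] 0.0011929687541970607
1.85 ball [484.5, np.float64(-26.479465832073387), np.float64(108.50396074768798)] scene px [[296.9, 267.9], [355.5, 264.6]] top [[318.9, 266.7], [338.6, 220.0]]
1.9 ball [484.5, np.float64(-25.31140683961833), np.float64(104.78341378464674)] scene px [[296.6, 269.1], [354.7, 266.7]] top [[318.4, 266.9], [337.7, 220.7]]
2.0 ball [484.5, np.float64(-22.425199292403178), np.float64(97.54054674932289)] scene px [[295.7, 271.4], [352.8, 270.6]] top [[317.4, 267.4], [335.7, 221.9]]
```

View pics/scene12.png

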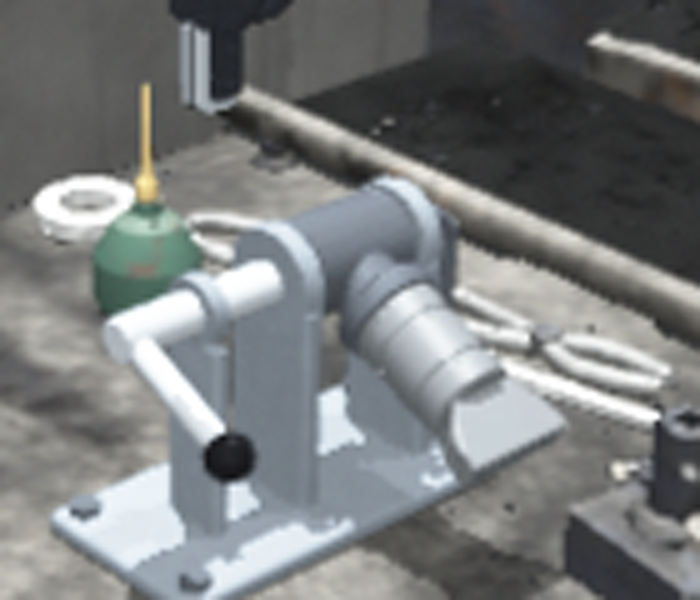

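View pics/w12.png

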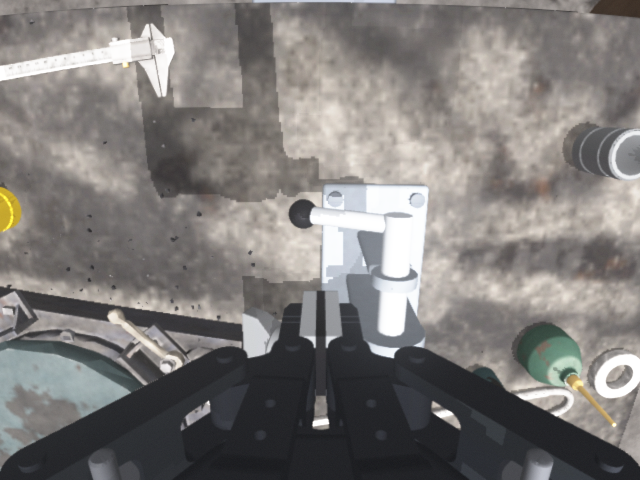

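The ball is at scene (295.8,271.2), against a prediction of (295.7,271.4) for 2.0 rad. I'll check the angle and the nozzle seating by depth as well.

```bash
python3 - <<'E'
from w import *
a=np.load("w12.npz");s={k:a[k] for k in("eef_pos","tcp_rot")}
P,u,v=cloud("wrist",a["d"],s)
m=(u>288)&(u<318)&(v>198)&(v<230)&(P[:,2]>60);q=P[m]
from scipy.optimize import least_squares
f=least_squares(lambda c:np.linalg.norm(q-c,axis=1)-12,q.mean(0)-[0,0,8],loss='soft_l1');b=f.x;print("ball",b,"rms",np.sqrt((f.fun**2).mean()),"theta from y/z",np.arctan2(49-b[1],b[2]-130),np.hypot(49-b[1],b[2]-130))
m=(u>325)&(u<375)&(v>208)&(v<232)&(P[:,2]>60);q=P[m];k=np.polyfit(q[:,1],q[:,2],1);print("rod slope theta",np.pi/2+np.arctan(k[0]),len(q))
for n in("scene","top"):
    a=np.load(n+"12.npz");P,u,v=cloud(n,a["d"])
    m=(P[:,0]>575)&(P[:,0]<660)&(P[:,1]<30)&(P[:,1]>-115)&(P[:,2]>40)&(P[:,2]<150)
    ax=np.array([-np.sin(2),np.cos(2)]);nn=np.array([np.cos(2),np.sin(2)])
    Q=P[m];rho=(Q[:,1:]-[48.5,130])@ax;t=(Q[:,1:]-[48.5,130])@nn
    print(n,m.sum(),"rho max",np.percentile(rho,[98,99.5]))
    w=(rho>112)&(rho<136)&(abs(t)<20);print("blade t",np.percentile(t[w],[5,50,95]).round(1),"x",np.percentile(Q[w,0],[2,98]).round(1))
    j=(rho>48)&(rho<103);h=np.histogram(rho[j&(t>19)],bins=np.arange(40,112,4));print(dict(zip(h[1].astype(int).tolist(),h[0].tolist())))
E
```

```text
ball [484.10648156 -20.13625298  97.95033956] rms 1.1326263413966016 theta from y/z 2.00487958366932 76.2036889547871
rod slope theta 1.9925944716084714 884
scene 1305 rho max [141.44276726 175.77585181]
blade t [-3.8 10.8 14.6] x [583. 643.]
{40: 0, 44: 0, 48: 15, 52: 17, 56: 16, 60: 14, 64: 15, 68: 13, 72: 15, 76: 19, 80: 14, 84: 16, 88: 19, 92: 11, 96: 15, 100: 10, 104: 0}Traceback (most recent call last):
  File "<stdin>", line 13, in <module>
    return _quantile_unchecked(
        a, q, axis, out, overwrite_input, method, keepdims, weights)
    return _ureduce(a,
                    func=_quantile_ureduce_func,
    ...<5 lines>...
                    overwrite_input=overwrite_input,
                    method=method)
    r = func(a, **kwargs)
    result = _quantile(arr,
                       quantiles=q,
    ...<2 lines>...
                       out=out,
                       weights=wgt)
    slices_having_nans = np.isnan(arr[-1, ...])
                                  ~~~^^^^^^^^^
IndexError: index -1 is out of bounds for axis 0 with size 0
```

View pics/top12.png

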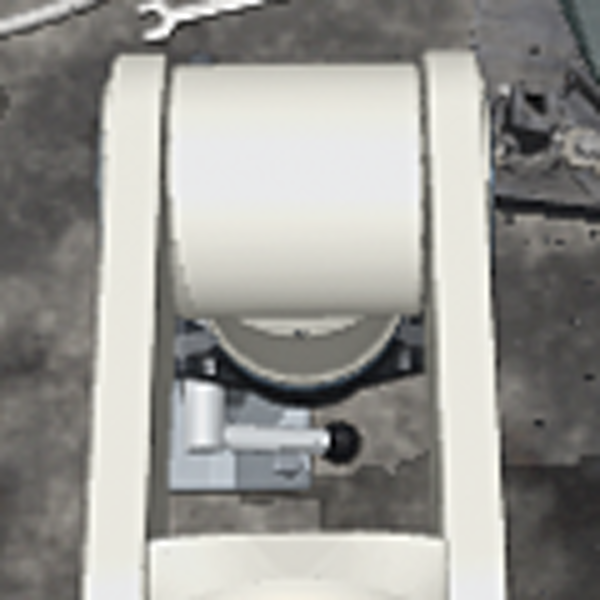

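```bash
python3 -c "
from rig import order
print(order.sign_off())"
```

```text
the job is handed in; nothing more can be done
None
```

The fan nozzle is pressed home on the spigot, the air arm is down at its lower stop, and the job was handed in at about 25 s. I never reached for the jet nozzle, the oil can or the yellow nozzle.

**Nozzle:** I gripped the grey fan nozzle across its blade's flat faces. I pressed it on until the height stopped changing (201.5 mm) while the force rose from 21 to 32 N. After I let go, the blade top read 269.6 mm; 269 is fully home.

**Arm:** I pushed the lever over with closed fingers until the force rose sharply, then lifted clear to zero contact force. The lever angle reads 2.005 rad from the ball, 1.993 rad from the rod slope, and the ball's pixel position matches 2.0. After the swing, the depth image showed the barrel and blade ends within about 2 mm of their fully home positions.

**Less certain:**
- **Force at the stop:** the last push peaked at about 39.9 N in the readings. It was on the fingertips, but that is close to the 40 N limit for the gripper body.
- **Sideways force:** about 11 N along x appeared while pressing the nozzle home.
- **Camera checks:** the top camera could not check the final nozzle seat because the robot blocked its view. Its first fix on the nozzle was also 2–3 mm off the wrist camera's, so I used the wrist camera's.

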